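# Refit the gasketed filter-box cover and hold it pressed home

## Task

Put the aluminium cover back on the open filter box, its skirt over the frame, and turn the wing in its middle onto the marks, so that the cross-bar underneath passes through its slot; never force the cover down while the bar is across the slot. Then press the cover level and fully home, squeezing the seal until the cover meets the metal frame, and finish while still holding it pressed there, wing on the marks and not locked, so that I can snap the two end latches. Leave the cuff, the magnifier and the brush where they are.

Things in the scene. Friction and masses are not known exactly. Their poses are not given: they have to be found in the camera images.
- filter_box: Grey filter box fixed to the bench, 140 (x) x 160 (y) x 60 mm, louvres in front (-x), hose spigot behind, an open draw latch at each y end. On it stands an open aluminium frame, 120 (x) x 140 (y) mm outside, 9 mm wall, top at 92 mm. A 4 mm steel strap, 9 mm below the frame's top, crosses the opening along y; its middle has a slot 13 (x) x 42 (y) mm. Origin: centre of underside, z up.
- frame_mid (a point): Middle of the frame's metal top face, 92 mm above the bench, above the slot's middle; axes as the filter box, slot along y. The cover's origin comes to rest 12 mm below this point with the cross-bar across the slot, 20 mm below it on the free seal with the bar in the slot, and 24 mm below it pressed home.
- seal (a joint): How far the black rubber seal in the frame's top is squeezed, in m: 0 = free, standing 4 mm above the metal; 0.004 = flush, the cover touching the metal frame. It is a spring: 6 N starts it moving, 14 N squeezes it flush; the cover's own weight gives about 3 N of that.
- cover: Pale aluminium cover, an upside-down pan, 131 (x) x 151 (y) mm outside, 28 mm high, plate 4 mm, skirt 24 mm deep and 3 mm thick: 2.5 mm play per side over the frame; about 0.32 kg. A steel latch keeper juts 5 mm from each y end. Lies on its rim on a plywood board, 17 mm up. Fits either way round (half turn). Origin: centre of the skirt's lower rim, z up; x, y along the frame's when on.
- wing (a joint): Turn of the fastener in the cover, rad, anticlockwise from above; limits -0.35 and 1.6, friction 0.06 N m, stays where left. 0 = wing and cross-bar along the cover's y, on the two dark marks. Starts at 0.75 to 1.35, so turn it clockwise; within about 0.12 of 0 the bar passes the slot. Once its skirt is over the frame the cover cannot turn with it; carried by the wing it keeps its angle to it.
- wing_top (a point): Middle of the wing's top edge, on the turning axis, 57.5 mm above the cover's rim. The wing is a black upright blade 10 mm thick (this point's x), 40 mm long (its y), 24 mm high, lower edge 5.5 mm above the plate, on a 24 mm round collar. In line with it under the plate is the steel cross-bar, 7 (x) x 34 (y) mm, from 3 to 10 mm above the rim. z up.
- silver_cuff: Hammered silver cuff bracelet, 54x59x22 mm, lying on the bench behind the filter box. Origin: centre of the underside. Leave alone.
- loupe_glass: Round magnifier with a folding black handle, 42x87x9 mm, lying between the filter box and the work board. Origin: centre of the underside. Leave alone.
- brass_brush: Brass scratch brush with a wooden back, 14x175x22 mm, lying to the right of the plywood work board. Origin: centre of the underside. Leave alone.
Not all that is in view belongs to the job. Of the things that look like the cover, the larger one is meant.

How it is judged:
On the way:
1. the cover is on the frame with the cross-bar in its slot, the wing on the marks (z of cover in the frame of frame_mid below -0.0175 m and horizontal distance between cover and frame_mid below 0.006 m and value of joint wing between -0.25 and 0.25 rad), for 0.1 s.
At the end, for the whole second after the job is handed in: The cover sits level (2 degrees), centred (6 mm) and square (0.1 rad) on the frame, wing within 0.25 rad of the marks, and the robot still presses it (over 4 N of contact): seal squeezed at least 3.2 of 4 mm, cover within 1.2 mm of the metal, all through the last second (value of joint seal above 0.0032 m and z of cover in the frame of frame_mid below -0.0228 m and horizontal distance between cover and frame_mid below 0.006 m and angle between the x axis of cover and the x axis of frame_mid, either way round below 0.1 rad and angle between cover's own z axis and vertical below 0.035 rad and value of joint wing between -0.25 and 0.25 rad and contact force between any of the fingers, the arm and cover above 4 N); the arm keeps its last pose, push and grip.
It fails at once if the cover is forced down hard (over 60 N) while its cross-bar is still across the slot (contact force between cover and filter_box above 60 N and z of cover in the frame of frame_mid above -0.0175 m).
It fails at once if the cuff was disturbed (distance of silver_cuff from where it was at the start of the episode above 0.03 m).
It fails at once if the magnifier was disturbed (distance of loupe_glass from where it was at the start of the episode above 0.03 m).
It fails at once if the brush was disturbed (distance of brass_brush from where it was at the start of the episode above 0.03 m).
It also fails if it takes over 42 s, if anything falls off the work surface, if the arm or the gripper's body presses on something with over 40 N, if the wrist force passes 120 N, or if a joint passes its speed limit or range.

## Robot

A 7-joint arm with a two-finger parallel gripper is mounted at the origin on a cart in front of the work surface, level with it; the furniture and walls round the work are solid. World frame = base frame: x ahead of the robot, y to its left, z up, the work surface at z = 0. Lengths are in m, angles in rad, forces in N, time in s.
With the tool pointing down it reaches from about 0.4 to 0.875 m from the base axis. Payload 19.3 kg.
Tool frame: the origin (TCP) lies midway between the tips of the shut fingers; the grasp point (between the pads) lies 19 mm behind it; z points along the fingers, y is the direction in which the jaws open and shut (so a half turn about z gives the same grasp; the last joint's range is limited). The gripper opens to 85 mm and grips with 20 to 120 N. Pads are 22 mm wide; open, the fingers measure 114 mm over their backs; the gripper's body (76 mm by 85 mm) begins 54 mm behind the grasp point. The pads swing forward as they close: fully open they stand 13 mm farther back than shut.
Start: joints at [-1.409, 0.521, -0.036, 1.599, 0.021, 1.021, -0.113], TCP at [0.144, 0.608, 0.231] pointing down, gripper open.
Joint ranges: [-2.91, 2.91], [-0.3, 2.13], [-1.5, 1.42], [0.17, 2.43], [-1.26, 4.41], [0.16, 1.93], [-2.52, 2.52]. Speed limits (rad/s): [1.89, 1.89, 2.39, 2.39, 3.01, 3.01, 3.01].

## Interface

Orientations are given as [roll, pitch, yaw] about the fixed x, y, z axes, in that order (R = Rz(yaw) Ry(pitch) Rx(roll)).
In Python, from workcell import bot gives the robot as it stands.
- The arm moves only by the tool servo_tool, never from a script. Its argument "plan" is a list of rows, each a list of 5 numbers: the shift along the world's x, y, z in mm, then the turn about the world's z in rad, then the gripper's target within -1 to 1 (shut at 1, half-way at 0, fully open at -1). In form: [[tx, ty, tz, yaw, jaw], ...]. A call has exactly 10 rows; each row is the pose to reach, as a shift and turn from the pose commanded when the call began; what a row does not reach only later rows make up. A row lasts 1/12 s, in which the tool goes at most 41.7 mm and 7.16 degrees, less where a joint would pass 70% of its speed; a pose out of reach is approached as far as the arm can. A call with a gripper value outside its range is refused whole. The fingers move at their own pace and stop on an object; "squeeze" is the grip in N (left out, the last holds). Time passes only in rows, so rows that repeat a pose let the fingers close, or fill a call up. It gives the time, the measured TCP pose, the force and the opening at its end, in the units of the state.
- bot.observe(): the state, without advancing time (a new reading comes with each control period).
- bot.grab_frame(name): name is "side" or "top" or "wrist"; returns the picture (400x640x3 uint8, blue, green, red); there is no depth.
- bot.calibration(name): a dict with "fx", "fy", "cx", "cy" (pixels), "k1" (the pictures are not rectified: a ray, as slopes to the right and down, at radius r is drawn at 1 + k1 r^2 times it, then the intrinsics apply), "T" (4x4, takes a point from camera to world coordinates). Camera axes: x right, y down, z forward; pixel columns grow to the right and rows downward; lengths in m; the calibration is good to about 2 mm. A picture is of the moment at which its call begins: read the wrist's pose just before it. calibration takes no time and is no camera call; for the wrist camera it gives the pose at the moment of the call.
- bot.job_done(): hands the job in, once; it reports no verdict.
The state is a dict: "clock": time; "qpos": joint angles; "qd": joint speeds; "joint_efforts": joint torques, N m; "position": TCP position; "tool_rot": TCP orientation; "force": force on the tool from outside, world axes, zero at the start; "moment": the same for the moment, N m; "grip_width": finger opening in m.
Only numpy, scipy, OpenCV 4.12 (cv2) and the standard library are available. Lean on these libraries where they do the work, as an engineer would, in place of code of your own. Each camera call takes 0.05 s, during which the arm holds its last target.

## Working session

There is one attempt and no reset: what is moved stays moved. The work goes in short steps, Python scripts to look and compute and a tool call to move; the robot and the scene stay as the last step left them, time stands still between calls to the robot, and variables do not carry over. Pictures are saved under pics/ and viewed, and the job is handed in when it is done.

Besides the shell and the picture viewer there is one more tool, called after ">>>" by a JSON object that holds its "fn" and its "kwargs". servo_tool: Moves the arm, as the interface text tells. Its arguments: {"type":"object","properties":{"plan":{"type":"array","items":{"type":"array","items":{"type":"number"}}},"squeeze":{"type":"number"}},"required":["plan"]}

```bash
mkdir -p pics; ls; python3 - <<'E'
from workcell import bot
import cv2
s=bot.observe(); print({k:(v if not hasattr(v,'round') else v) for k,v in s.items()})
for n in("side","top"):
    cv2.imwrite(f"pics/{n}0.png",bot.grab_frame(n)); print(n,bot.calibration(n))
E
```

```text
pics
{'clock': 0.0, 'qpos': array([-1.40922754,  0.52198344, -0.03630477,  1.59999281,  0.02119575,
        1.02110401, -0.11281325]), 'qd': array([-1.15782138e-03, -8.56819177e-04, -6.94816299e-04,  6.63828852e-04,
        1.05100060e-03, -9.26042095e-04, -6.80384805e-05]), 'joint_efforts': array([ 1.02963211e-03, -9.27117133e+01,  1.98112428e+00, -3.69935095e+01,
        1.80530758e-02,  8.49938777e-03, -5.90844843e-05]), 'position': array([0.14353348, 0.60795548, 0.23075048]), 'tool_rot': array([-3.14049325e+00,  8.64449585e-05,  2.90977856e+00]), 'force': array([-0.22167063,  0.31846688,  0.60085171]), 'moment': array([ 0.04190437, -0.03991581, -0.02047995]), 'grip_width': 0.08528151727019193}
side {'fx': 391.25170666783407, 'fy': 391.25170666783407, 'cx': 314.8977279484703, 'cy': 209.54967871928565, 'k1': 0.022097949886021415, 'T': array([[-0.98288909, -0.10658651,  0.15022766,  0.43984126],
       [-0.1840054 ,  0.5308329 , -0.8272596 ,  0.83881654],
       [ 0.00842893, -0.84074713, -0.54136237,  0.7724443 ],
       [ 0.        ,  0.        ,  0.        ,  1.        ]])}
top {'fx': 446.0013037682167, 'fy': 446.0013037682167, 'cx': 314.794724924216, 'cy': 198.55051355677278, 'k1': -0.06826128257653907, 'T': array([[-0.00636865, -0.98862524,  0.15026499,  0.44572206],
       [-0.99592159,  0.01979487,  0.08802472, -0.29407634],
       [-0.08999793, -0.14909155, -0.98471929,  1.31300558],
       [ 0.        ,  0.        ,  0.        ,  1.        ]])}
```

View pics/side0.png

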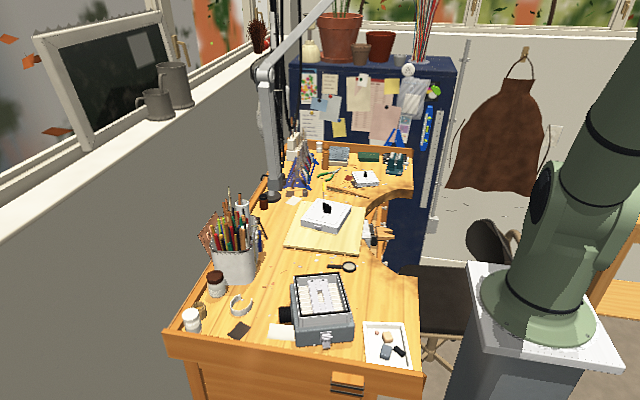

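View pics/top0.png

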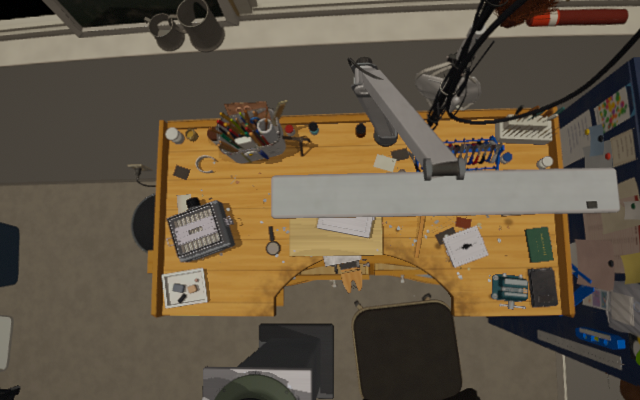

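```bash
cat > h.py <<'E'
import numpy as np, cv2
def ray(c,uv):
    d=np.array([(uv[0]-c['cx'])/c['fx'],(uv[1]-c['cy'])/c['fy']]); n=d.copy()
    for _ in range(20): n=d/(1+c['k1']*(n@n))
    T=c['T']; v=T[:3,:3]@np.array([n[0],n[1],1]); return T[:3,3],v/np.linalg.norm(v)
def onz(c,uv,z):
    o,v=ray(c,uv); return o+v*(z-o[2])/v[2]
def tri(c1,u1,c2,u2):
    o1,v1=ray(c1,u1);o2,v2=ray(c2,u2)
    t=np.linalg.lstsq(np.c_[v1,-v2],o2-o1,rcond=None)[0]
    a=o1+t[0]*v1;b=o2+t[1]*v2; return (a+b)/2,np.linalg.norm(a-b)
def proj(c,p):
    T=c['T']; q=T[:3,:3].T@(np.asarray(p)-T[:3,3]); n=q[:2]/q[2]; n=n*(1+c['k1']*(n@n))
    return np.array([c['cx']+c['fx']*n[0],c['cy']+c['fy']*n[1]])
E
python3 - <<'E'
import cv2,numpy as np
from workcell import bot
from h import *
s=cv2.imread('pics/side0.png');t=cv2.imread('pics/top0.png')
a=cv2.resize(s[160:360,200:420],None,fx=3.6,fy=3,interpolation=2) if 0 else cv2.resize(s[165:355,220:420],None,fx=3,fy=3,interpolation=2)
cv2.imwrite('pics/side0c.png',a)
b=cv2.resize(t[140:310,150:410],None,fx=3,fy=3,interpolation=2);cv2.imwrite('pics/top0c.png',b)
S=bot.calibration('side');T=bot.calibration('top')
print('lamp joint',tri(S,(262,70),T,(443,172)))
print('cover wing',onz(S,(327,208),0.06)); print('box mid', onz(T,(197,232),0.092), onz(S,(320,294),0.092))
E
```

```text
lamp joint (array([ 0.73569393, -0.43978531,  0.44969923]), np.float64(0.22639962526292315))
cover wing [ 0.59914622 -0.26746937  0.06      ]
box mid [0.54297231 0.15049004 0.092     ] [0.54761466 0.16528618 0.092     ]
```

View pics/side0c.png

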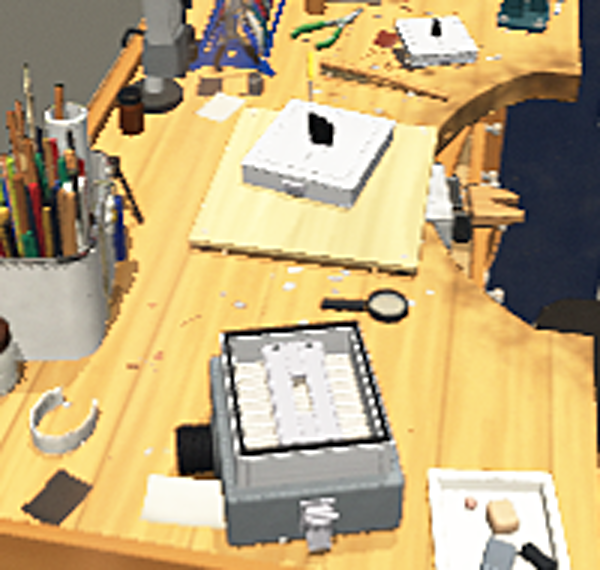

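View pics/top0c.png

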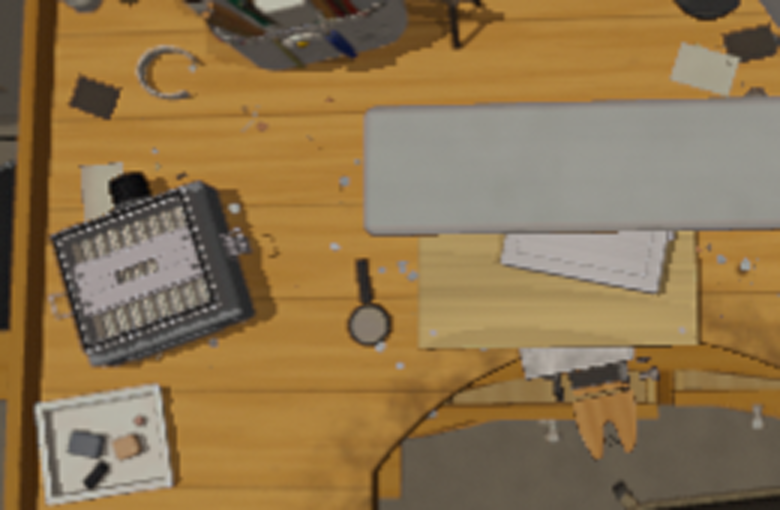

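```bash
python3 - <<'E'
from workcell import bot
import cv2, numpy as np
from h import *
c=bot.calibration('wrist');o=bot.observe()
from scipy.spatial.transform import Rotation as R
Rt=R.from_euler('xyz',o['tool_rot']).as_matrix()
print(c['fx'],c['cx'],c['cy'],c['k1']); print(np.round(Rt,3))
print('cam in tool',np.round(Rt.T@(c['T'][:3,3]-o['position']),4)); print(np.round(Rt.T@c['T'][:3,:3],3))
T=bot.calibration('top')
for uv in [(272,178),(272,218),(620,190)]: print(onz(T,uv,0.75))
E
```

```text
301.90968889717027 320.2196594576682 197.21326921700376 0.017974177006711493
[[-0.973  0.23  -0.   ]
 [ 0.23   0.973 -0.001]
 [-0.    -0.001 -1.   ]]
cam in tool [ 0.0718 -0.0011 -0.1423]
[[ 0.001 -0.959 -0.282]
 [ 1.     0.001  0.001]
 [-0.001 -0.282  0.959]]
[ 0.55984779 -0.18791953  0.75      ]
[ 0.50745042 -0.18834809  0.75      ]
[ 0.53477621 -0.6269155   0.75      ]
```

>>> {"fn": "servo_tool", "kwargs": {"plan": [[27,-30,2,0,-1],[54,-60,4,0,-1],[81,-90,6,0,-1],[108,-120,8,0,-1],[135,-150,10,0,-1],[162,-180,12,0,-1],[189,-210,14,0,-1],[216,-240,16,0,-1],[243,-270,18,0,-1],[270,-300,20,0,-1]]}}

```text
clock: 0.93
position: [0.4145, 0.3065, 0.2514]
tool_rot: [-3.141, -0.0, 2.91]
force: [0.8, 0.1, -0.2]
grip_width: 0.085
```

>>> {"fn": "servo_tool", "kwargs": {"plan": [[27,-30,0,0,-1],[54,-60,0,0,-1],[81,-90,0,0,-1],[108,-120,0,0,-1],[125,-140,0,0,-1],[130,-148,0,0,-1],[130,-150,0,0,-1],[130,-150,0,0,-1],[130,-150,0,0,-1],[130,-150,0,0,-1]]}}

```text
clock: 1.77
position: [0.5428, 0.1598, 0.2513]
tool_rot: [3.141, -0.0, 2.912]
force: [0.1, 0.2, -0.1]
grip_width: 0.0853
```

```bash
python3 - <<'E'
from workcell import bot
import cv2, numpy as np,pickle
o=bot.observe();print(o['clock'],o['qpos'].round(2),o['position'],o['tool_rot'],o['force'])
c=bot.calibration('wrist');im=bot.grab_frame('wrist');cv2.imwrite('pics/w1.png',im);pickle.dump((c,o),open('w1.pkl','wb'))
E
```

```text
1.7667 [-0.49  0.41  0.13  1.74 -0.06  0.99  1.01] [0.54279293 0.15976801 0.25133221] [ 3.14124060e+00 -3.63249162e-04  2.91187198e+00] [ 0.05087406  0.15968802 -0.13805093]
```

View pics/w1.png

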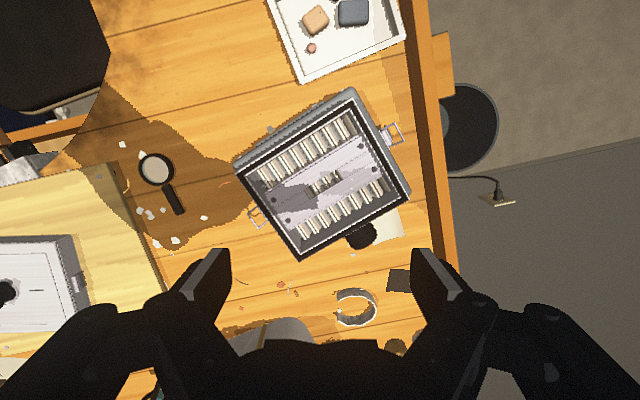

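```bash
python3 - <<'E'
import cv2
im=cv2.imread('pics/w1.png');cv2.imwrite('pics/w1c.png',cv2.resize(im[80:270,225:425],None,fx=4,fy=3.15 if 0 else 4*0.79,interpolation=2) if 0 else cv2.resize(im[82:272,228:418],None,fx=3.15,fy=3.15,interpolation=2))
E
```

```text
(no output)
```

View pics/w1c.png

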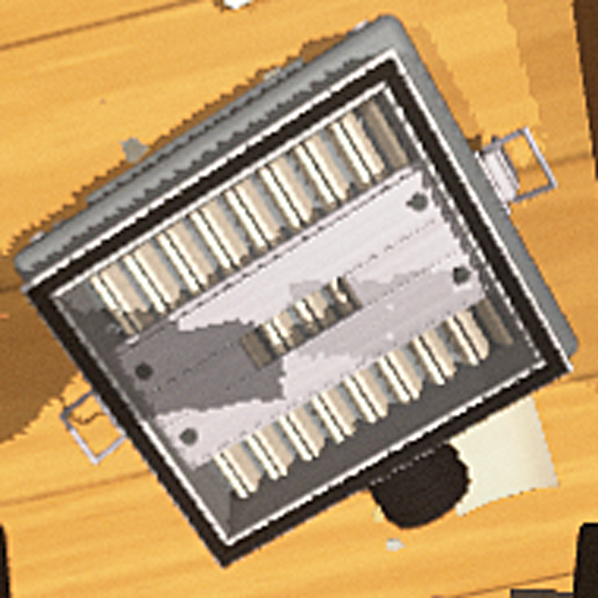

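```bash
python3 - <<'E'
import cv2,pickle,numpy as np
from h import *
c,o=pickle.load(open('w1.pkl','rb'))
im=cv2.imread('pics/w1.png');g=im.max(2)
m=(g<60).astype(np.uint8); m[:, :228]=0;m[:,420:]=0;m[:85]=0;m[268:]=0
n,l,st,ce=cv2.connectedComponentsWithStats(m)
for i in np.argsort(-st[1:,4])[:4]+1: print(i,st[i])
i=1+np.argmax(st[1:,2]*st[1:,3]);cn=max(cv2.findContours((l==i).astype(np.uint8),0,1)[0],key=cv2.contourArea)[:,0]
for z in(.092,.096):
    P=np.array([onz(c,p,z)[:2] for p in cn.astype(float)]);r=cv2.minAreaRect((P*1000).astype(np.float32));print(z,r)
    print(np.round(cv2.boxPoints(r),1).tolist())
f=lambda L,z:np.array([onz(c,(228+(x-1)/3.15,82+(y-1)/3.15),z)[:2]*1000 for x,y in L])
for nm,L,z in(('outer seal',[(397,52),(25,283),(225,562),(570,365)],.096),('slot',[(243,340),(350,277),(362,303),(256,370)],.083),('inner',[(386,86),(52,295),(228,542),(543,364)],.092)):
    P=f(L,z);print(nm,P.mean(0),[np.linalg.norm(P[k]-P[(k+1)%4]).round(1) for k in range(4)],[round(float(np.degrees(np.arctan2(*(P[(k+1)%4]-P[k])[::-1]))),1) for k in range(4)])
E
```

```text
1 [ 237  101  171  160 2544]
20 [410 248  10  20 176]
21 [228 250   3  18  35]
18 [272 198   4   4   5]
0.092 ((559.7330322265625, 163.91799926757812), (139.4254913330078, 136.18942260742188), 18.789411544799805)
[[471.79998779296875, 205.89999389648438], [515.7000122070312, 77.0], [647.7000122070312, 121.9000015258789], [603.7999877929688, 250.8000030517578]]
0.096 ((558.57861328125, 164.0651397705078), (137.57676696777344, 134.3836669921875), 18.789413452148438)
[[471.79998779296875, 205.5], [515.0999755859375, 78.30000305175781], [645.2999877929688, 122.5999984741211], [602.0999755859375, 249.8000030517578]]
outer seal [546.25936569 161.8341561 ] [np.float64(135.4), np.float64(116.2), np.float64(134.3), np.float64(113.7)] [-72.1, 18.9, 108.9, -161.6]
slot [548.47881729 161.35644434] [np.float64(41.8), np.float64(9.8), np.float64(42.6), np.float64(11.4)] [108.0, 12.2, -69.9, -171.1]
inner [548.48540559 160.76293272] [np.float64(124.4), np.float64(104.0), np.float64(123.6), np.float64(103.5)] [-71.7, 19.0, 108.5, -161.4]
```

```bash
cat >> h.py <<'E'
def rectfit(c,cn,quad,z,tol=2.5):
    """lines fitted to contour pts near each side of quad (pixels); returns centre, sizes, angles in plane z (mm)"""
    q=np.array(quad,float);Ls=[]
    for k in range(4):
        a,b=q[k],q[(k+1)%4];u=(b-a)/np.linalg.norm(b-a);nn=np.array([-u[1],u[0]])
        t=(cn-a)@u;d=(cn-a)@nn;L=np.linalg.norm(b-a)
        s=cn[(abs(d)<tol)&(t>.08*L)&(t<.92*L)]
        P=np.array([onz(c,p,z)[:2]*1000 for p in s]).astype(np.float32)
        Ls.append(cv2.fitLine(P,cv2.DIST_HUBER,0,.01,.01)[:,0].astype(float)); Ls[-1]=np.r_[Ls[-1],len(s)]
    C=[]
    for k in range(4):
        l1,l2=Ls[k-1],Ls[k];A=np.c_[l1[:2],-l2[:2]];t=np.linalg.solve(A,l2[2:4]-l1[2:4]);C.append(l1[2:4]+t[0]*l1[:2])
    C=np.array(C)
    return C.mean(0),[round(float(np.linalg.norm(C[k]-C[(k+1)%4])),1) for k in range(4)],[round(float(np.degrees(np.arctan2(l[1],l[0]))%180),2) for l in Ls],[int(l[4]) for l in Ls]
E
python3 - <<'E'
import cv2,pickle,numpy as np
from h import *
c,o=pickle.load(open('w1.pkl','rb'))
im=cv2.imread('pics/w1.png');g=im.max(2)
m=(g<75).astype(np.uint8)
cn=np.vstack([k[:,0] for k in cv2.findContours(m,cv2.RETR_LIST,1)[0]]).astype(float)
f=lambda L:[(228+(x-1)/3.15,82+(y-1)/3.15) for x,y in L]
print('outer',rectfit(c,cn,f([(397,52),(25,283),(225,562),(570,365)]),.096))
e=cv2.Canny(im,60,150);yy,xx=np.nonzero(e);pe=np.c_[xx,yy].astype(float)
print('inner',rectfit(c,pe,f([(386,86),(52,295),(228,542),(543,364)]),.092,1.5))
print('slot',rectfit(c,pe,f([(243,340),(350,277),(362,303),(256,370)]),.083,1.5))
d=np.array([onz(c,(228+(x-1)/3.15,82+(y-1)/3.15),.083)[:2]*1000 for x,y in((418,201),(461,275),(145,371),(188,436))]);print(d,d.mean(0))
E
```

```text
outer (array([547.78058289, 160.56366772]), [134.1, 114.0, 133.5, 113.9], [108.72, 18.86, 108.75, 18.54], [95, 89, 113, 28])
inner (array([548.57602768, 160.69803229]), [126.0, 106.0, 124.6, 103.6], [107.45, 19.49, 108.55, 18.77], [113, 117, 144, 131])
slot (array([549.03062529, 160.67831528]), [42.5, 11.0, 41.9, 11.7], [108.53, 12.7, 109.53, 15.96], [34, 9, 50, 9])
[[517.3911433  206.96178622]
 [544.51332068 216.21143637]
 [552.77028782 105.34712704]
 [578.95407981 113.55725688]] [548.4072079  160.51940163]
```

>>> {"fn": "servo_tool", "kwargs": {"plan": [[5,-40,0,0,-1],[10,-80,0,0,-1],[16,-120,0,0,-1],[22,-160,0,0,-1],[28,-200,0,0,-1],[34,-240,0,0,-1],[40,-280,0,0,-1],[46,-320,0,0,-1],[50,-360,0,0,-1],[54,-400,0,0,-1]]}}

```text
clock: 2.65
position: [0.5978, -0.2426, 0.2514]
tool_rot: [3.141, 0.0, 2.911]
force: [1.1, 0.6, 0.6]
grip_width: 0.0859
```

```bash
python3 - <<'E'
from workcell import bot
import cv2, numpy as np,pickle
o=bot.observe();print(o['clock'],o['qpos'].round(2),o['qd'].round(2),o['position'],o['tool_rot'],o['force'])
im=bot.grab_frame('wrist')
o=bot.observe();c=bot.calibration('wrist');im=bot.grab_frame('wrist');cv2.imwrite('pics/w2.png',im);pickle.dump((c,o),open('w2.pkl','wb'));print(o['position'])
E
```

```text
2.65 [ 0.15  0.55  0.22  1.53 -0.13  1.08  1.74] [ 0.72  0.37  0.05 -0.62 -0.09  0.25  0.74] [ 0.59783372 -0.24256416  0.25142173] [3.14127297e+00 2.18764824e-04 2.91136613e+00] [1.07563363 0.59215793 0.63478749]
[ 0.59655481 -0.25158998  0.25139289]
```

View pics/w2.png

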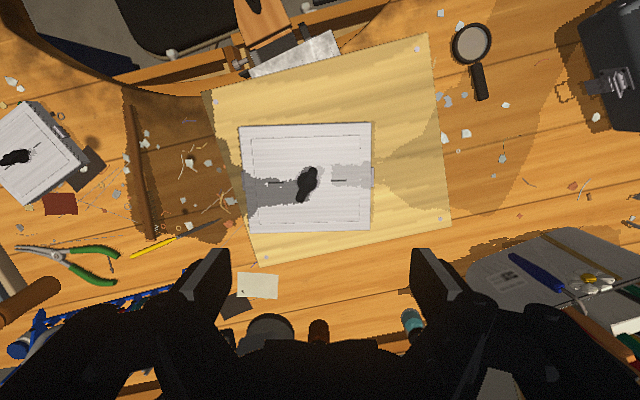

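```bash
python3 - <<'E'
import cv2
im=cv2.imread('pics/w2.png');cv2.imwrite('pics/w2c.png',cv2.resize(im[110:245,230:385],None,fx=4,fy=4,interpolation=2))
E
```

```text
(no output)
```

View pics/w2c.png

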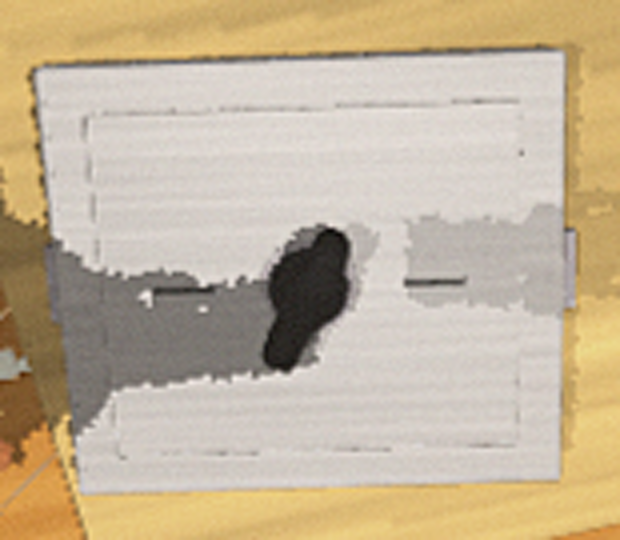

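```bash
python3 - <<'E'
import cv2,pickle,numpy as np
from h import *
c,o=pickle.load(open('w2.pkl','rb'))
im=cv2.imread('pics/w2.png')
f=lambda L:[(230+(x-1.5)/4,110+(y-1.5)/4) for x,y in L]
q=f([(35,68),(563,50),(560,480),(80,492)])
for p in q: print(onz(c,p,.045)[:2]*1000, onz(c,p,.017)[:2]*1000)
e=cv2.Canny(im,60,150);yy,xx=np.nonzero(e);pe=np.c_[xx,yy].astype(float)
print(rectfit(c,pe,q,.045,1.5))
mk=np.array([onz(c,p,.045)[:2]*1000 for p in f([(153,291),(213,290),(405,283),(466,282)])]);print('marks',mk,'mid',mk.mean(0),np.degrees(np.arctan2(*(mk[3]-mk[0])[::-1])))
kp=np.array([onz(c,p,.035)[:2]*1000 for p in f([(50,282),(572,268)])]);print(kp,kp.mean(0))
g=im.max(2);m=np.zeros_like(g);m[160:205,290:325]=(g[160:205,290:325]<35);print(m.sum())
cn=cv2.findContours(m,0,1)[0];k=max(cn,key=cv2.contourArea)[:,0].astype(float)
w=np.array([onz(c,p,.0745)[:2]*1000 for p in k]);print('hull',cv2.minAreaRect(w.astype(np.float32)))
w=np.array([onz(c,p,.0745)[:2]*1000 for p in f([(337,232),(283,368)])]);print('wing',w,w.mean(0),np.degrees(np.arctan2(*(w[0]-w[1])[::-1])))
E
```

```text
[ 524.29077628 -330.63191841] [ 524.10887939 -338.30400888]
[ 554.17776039 -185.37049001] [ 556.39614151 -181.37637121]
[ 681.37681968 -210.68865332] [ 693.81078838 -208.72788223]
[ 650.4819515  -356.88669064] [ 660.43469719 -366.66734958]
(array([ 602.52693043, -271.05136358]), [148.1, 129.4, 150.5, 128.9], [78.3, 169.13, 78.14, 168.1], [127, 91, 101, 72])
marks [[ 593.92012148 -316.61630239]
 [ 597.77878209 -299.22432383]
 [ 609.00140566 -243.36119776]
 [ 612.92284973 -225.74594093]] mid [ 603.40578974 -271.23694123] 78.18856946700811
[[ 585.83969079 -348.63684734]
 [ 618.65299912 -193.34085164]] [ 602.24634496 -270.98884949]
51
hull ((613.63623046875, -282.04541015625), (9.529414176940918, 4.839322090148926), 29.71433448791504)
wing [[ 584.12451326 -257.21853031]
 [ 617.6558194  -280.91454584]] [ 600.89016633 -269.06653807] 144.75178767724768
```

>>> {"fn": "servo_tool", "kwargs": {"plan": [[2,-8,-20,-0.05,-1],[4,-16,-50,-0.15,-1],[5,-22,-80,-0.25,-1],[5,-27,-105,-0.33,-1],[5,-28,-118,-0.38,-1],[5,-28,-120,-0.385,-1],[5,-28,-120,-0.385,-1],[5,-28,-120,-0.385,-1],[5,-28,-120,-0.385,-1],[5,-28,-120,-0.385,-1]]}}

```text
clock: 3.58
position: [0.6032, -0.2697, 0.1326]
tool_rot: [3.141, 0.002, 2.526]
force: [-0.0, -0.0, -0.2]
grip_width: 0.0851
```

```bash
python3 - <<'E'
from workcell import bot
import cv2, numpy as np,pickle
o=bot.observe();c=bot.calibration('wrist');im=bot.grab_frame('wrist');cv2.imwrite('pics/w3.png',im);pickle.dump((c,o),open('w3.pkl','wb'));print(o['clock'],o['position'],o['tool_rot'],o['qd'].round(2),o['qpos'].round(2))
E
```

```text
3.5833 [ 0.6032094  -0.26966048  0.13258959] [3.14087157e+00 1.68559260e-03 2.52599618e+00] [ 0.    0.01  0.    0.   -0.   -0.   -0.  ] [ 0.15  0.71  0.28  1.59 -0.24  0.87  1.48]
```

View pics/w3.png

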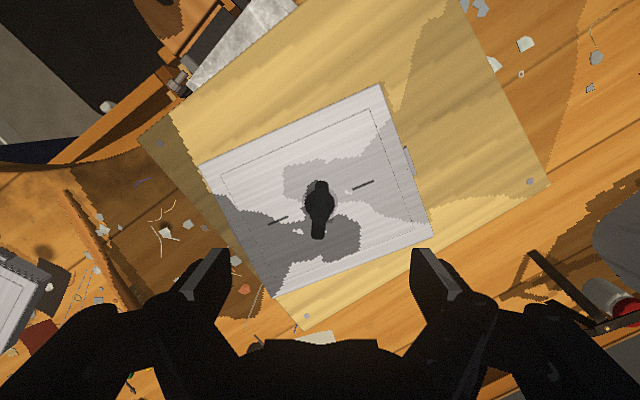

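```bash
python3 - <<'E'
import cv2
im=cv2.imread('pics/w3.png');cv2.imwrite('pics/w3c.png',cv2.resize(im[170:250,260:380],None,fx=6,fy=6,interpolation=2)); cv2.imwrite('pics/w3d.png',cv2.resize(im[75:305,190:440],None,fx=2.5,fy=2.5,interpolation=2))
E
```

```text
(no output)
```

View pics/w3c.png

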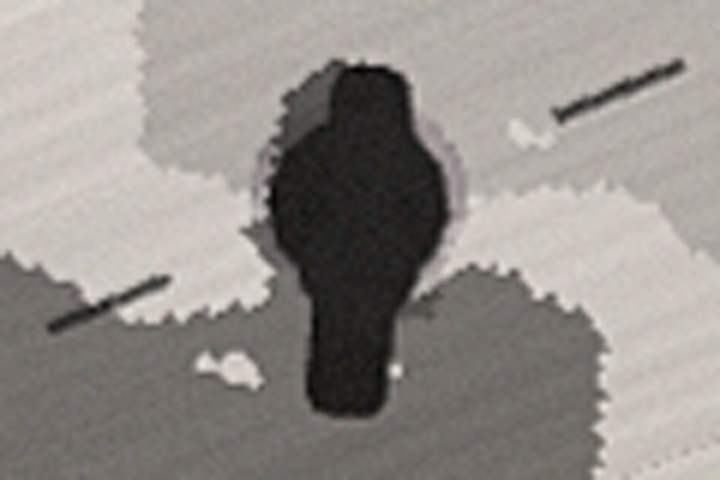

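View pics/w3d.png

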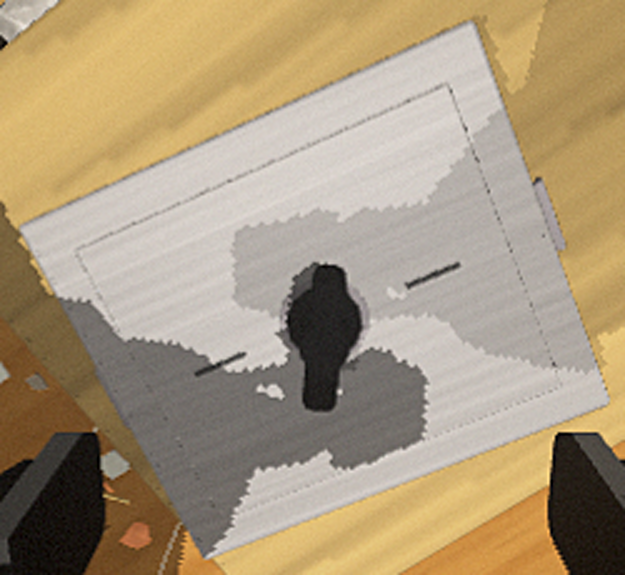

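```bash
python3 - <<'E'
import cv2,pickle,numpy as np
from h import *
c,o=pickle.load(open('w3.pkl','rb'))
im=cv2.imread('pics/w3.png')
f=lambda L:[(260+(x-2.5)/6,170+(y-2.5)/6) for x,y in L]
g=lambda L:[(190+(x-.75)/2.5,75+(y-.75)/2.5) for x,y in L]
print('nadir',proj(c,c['T'][:3,3]-[0,0,.2]))
pe=np.c_[np.nonzero(cv2.Canny(im,60,150))[::-1]].astype(float)
q=g([(22,228),(473,20),(608,402),(208,556)])
print(rectfit(c,pe,q,.045,1.5))
mk=np.array([onz(c,p,.045)[:2]*1000 for p in f([(50,327),(168,278),(557,117),(683,66)])]);print('marks mid',(mk[0]+mk[3])/2,(mk[1]+mk[2])/2,np.degrees(np.arctan2(*(mk[3]-mk[0])[::-1])))
a=onz(c,f([(372,63)])[0],.0505)[:2]*1000;b=onz(c,f([(348,417)])[0],.0745)[:2]*1000
print('wing',a,b,(a+b)/2,np.linalg.norm(a-b),np.degrees(np.arctan2(*(a-b)[::-1])))
a=onz(c,f([(371.5,95)])[0],.0745)[:2]*1000;b=onz(c,f([(349.,370)])[0],.0745)[:2]*1000
print('dir',np.degrees(np.arctan2(*(a-b)[::-1])), 'tool',np.degrees(o['tool_rot'][2]))
E
```

```text
nadir [319.78131785 107.74009589]
(array([ 602.61256868, -270.76179806]), [148.2, 129.0, 148.9, 129.1], [78.41, 168.49, 78.42, 168.19], [186, 140, 149, 44])
marks mid [ 603.26942728 -271.28936176] [ 603.20184525 -271.21726161] 78.13763433887314
wing [ 587.93129521 -258.54907876] [ 617.25875371 -282.88996026] [ 602.59502446 -270.71951951] 38.112705676160985 140.30837843189934
dir 140.3137345419262 tool 144.72892004902337
```

>>> {"fn": "servo_tool", "kwargs": {"plan": [[0,-1,-15,-0.04,-1],[0,-1,-35,-0.077,-1],[0,-1,-55,-0.077,-1],[0,-1,-70,-0.077,-1],[0,-1,-78,-0.077,-1],[0,-1,-80,-0.077,-1],[0,-1,-80,-0.077,-1],[0,-1,-80,-0.077,0.3],[0,-1,-80,-0.077,0.6],[0,-1,-80,-0.077,0.6]], "squeeze": 30}}

```text
clock: 4.47
position: [0.6031, -0.2709, 0.0522]
tool_rot: [3.141, 0.001, 2.448]
force: [0.2, -0.1, -0.3]
grip_width: 0.0518
```

```bash
python3 - <<'E'
from workcell import bot
import cv2, numpy as np,pickle
o=bot.observe();c=bot.calibration('wrist');im=bot.grab_frame('wrist');cv2.imwrite('pics/w4.png',im);pickle.dump((c,o),open('w4.pkl','wb'));print(o['clock'],o['position'],o['tool_rot'],o['grip_width'],o['force'],o['moment'])
E
```

```text
4.4667 [ 0.60305146 -0.27093245  0.05223922] [3.14115768e+00 1.23762549e-03 2.44778866e+00] 0.05177739643281828 [ 0.23722819 -0.09973679 -0.25362041] [-0.00866779  0.01240824  0.01421288]
```

View pics/w4.png

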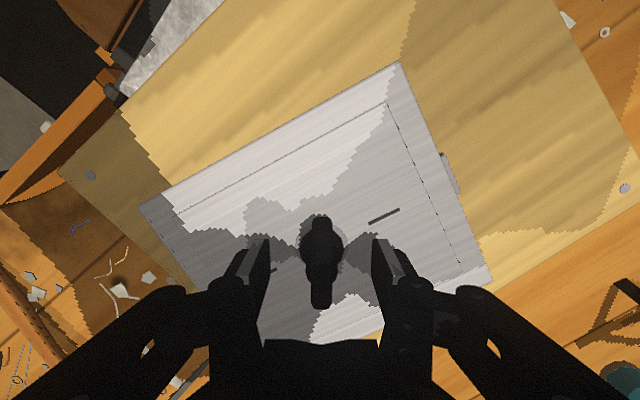

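>>> {"fn": "servo_tool", "kwargs": {"plan": [[0,0,0,0,1],[0,0,0,0,1],[0,0,0,0,1],[0,0,0,0,1],[0,0,0,0,1],[0,0,0,0,1],[0,0,0,0,1],[0,0,0,0,1],[0,0,0,0,1],[0,0,0,0,1]], "squeeze": 70}}

```text
clock: 5.35
position: [0.6027, -0.2708, 0.0517]
tool_rot: [3.141, 0.0, 2.448]
force: [-1.1, 0.6, 5.6]
grip_width: 0.0087
```

```bash
python3 - <<'E'
from workcell import bot
import cv2, numpy as np,pickle
o=bot.observe();c=bot.calibration('wrist');im=bot.grab_frame('wrist');cv2.imwrite('pics/w5.png',im);pickle.dump((c,o),open('w5.pkl','wb'));print(o['clock'],o['position'],o['tool_rot'],o['grip_width'],o['force'],o['moment'])
E
```

```text
5.35 [ 0.60268891 -0.27075572  0.05166484] [3.14145530e+00 2.05884545e-04 2.44771225e+00] 0.008712799358771926 [-1.11367673  0.64761952  5.55256484] [ 0.13737171  0.33472528 -0.03193953]
```

View pics/w5.png

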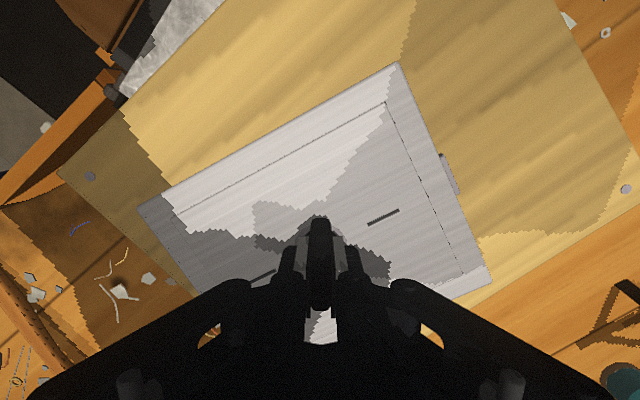

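>>> {"fn": "servo_tool", "kwargs": {"plan": [[0,0,3,0,1],[0,0,8,0,1],[0,0,18,0,1],[0,0,35,0,1],[0,0,55,0,1],[0,0,75,0,1],[0,0,95,0,1],[0,0,110,0,1],[0,0,116,0,1],[0,0,116,0,1]]}}

```text
clock: 6.23
position: [0.6032, -0.271, 0.1691]
tool_rot: [3.141, 0.002, 2.448]
force: [0.2, 0.2, -3.2]
grip_width: 0.0084
```

```bash
python3 - <<'E'
from workcell import bot
import cv2, numpy as np,pickle
o=bot.observe();c=bot.calibration('wrist');im=bot.grab_frame('wrist');cv2.imwrite('pics/w6.png',im);pickle.dump((c,o),open('w6.pkl','wb'));print(o['clock'],o['position'],o['tool_rot'],o['grip_width'],o['force'],o['moment'])
E
```

```text
6.2333 [ 0.60320375 -0.27099899  0.16914513] [3.14065426e+00 2.34809000e-03 2.44777411e+00] 0.008429884378528265 [ 0.19937114  0.24025767 -3.18339405] [-0.03385309 -0.03917273 -0.00694086]
```

View pics/w6.png

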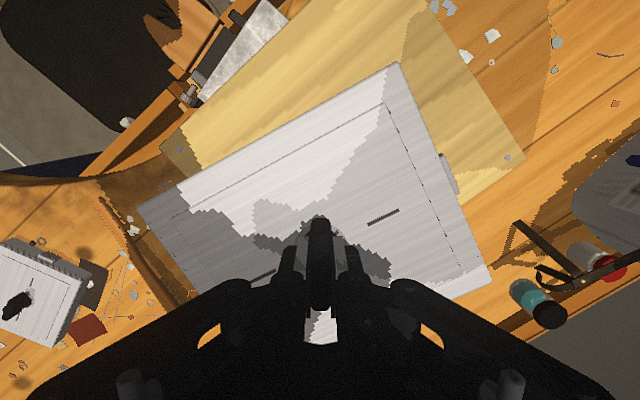

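```bash
python3 - <<'E'
import cv2,pickle,numpy as np
from h import *
for n,z in(('w5',.045),('w6',.1625)):
    c,o=pickle.load(open(n+'.pkl','rb'));im=cv2.imread(f'pics/{n}.png')
    pe=np.c_[np.nonzero(cv2.Canny(im,50,130))[::-1]].astype(float)
    for a,b in(((138,206),(399,62)),((399,62),(491,280)),((370,224),(399,209))):
        a=np.array(a,float);b=np.array(b,float);u=(b-a)/np.linalg.norm(b-a);L=np.linalg.norm(b-a)
        t=(pe-a)@u;d=(pe-a)@np.array([-u[1],u[0]]);s=pe[(abs(d)<2)&(t>.08*L)&(t<.92*L)]
        P=np.array([onz(c,p,z)[:2]*1000 for p in s]).astype(np.float32);l=cv2.fitLine(P,cv2.DIST_HUBER,0,.01,.01)[:,0]
        ang=np.degrees(np.arctan2(l[1],l[0]))%180;nn=np.array([-l[1],l[0]])
        print(n,len(s),'ang',ang,'rel',(ang-np.degrees(o['tool_rot'][2]))%180,'dist tcp',nn@(o['position'][:2]*1000-l[2:]))
E
```

```text
w5 298 ang 78.350235 rel 118.10665371479516 dist tcp -65.02650931804922
w5 243 ang 168.55984 rel 28.31626370014672 dist tcp -73.60761382252169
w5 54 ang 84.53674 rel 124.2931618935061 dist tcp 4.555155986613867
w6 307 ang 78.37803 rel 118.13090305146252 dist tcp -64.98652241557653
w6 241 ang 168.64627 rel 28.399144933786744 dist tcp -73.57552938253195
w6 53 ang 85.100365 rel 124.85323886689221 dist tcp 4.899501865344629
```

>>> {"fn": "servo_tool", "kwargs": {"plan": [[-2,15,0,0.02,1],[-6,45,0,0.06,1],[-11,84,0,0.12,1],[-16,123,0,0.18,1],[-21,162,0,0.24,1],[-26,201,0,0.3,1],[-31,240,0,0.36,1],[-36,279,0,0.42,1],[-41,318,0,0.47,1],[-46,357,0,0.51,1]]}}

```text
clock: 7.12
position: [0.5552, 0.0883, 0.1664]
tool_rot: [-3.141, -0.001, 2.961]
force: [2.4, 0.1, -2.7]
grip_width: 0.0084
```

>>> {"fn": "servo_tool", "kwargs": {"plan": [[-4,30,0,0.01,1],[-7,56,0,0.017,1],[-8.5,70,0,0.017,1],[-8.7,74.6,0,0.017,1],[-8.7,74.6,0,0.017,1],[-8.7,74.6,0,0.017,1],[-8.7,74.6,0,0.017,1],[-8.7,74.6,0,0.017,1],[-8.7,74.6,0,0.017,1],[-8.7,74.6,0,0.017,1]]}}

```text
clock: 7.95
position: [0.548, 0.1602, 0.1673]
tool_rot: [-3.142, 0.0, 2.974]
force: [0.6, 0.5, -2.1]
grip_width: 0.0088
```

```bash
cat > snap.py <<'E'
import sys
from workcell import bot
import cv2, numpy as np,pickle
n=sys.argv[1]
o=bot.observe();print(o['clock'],o['position'].round(4),o['tool_rot'].round(4),o['grip_width'].round(4),o['force'].round(2),o['moment'].round(2),o['qpos'].round(2))
for cam in sys.argv[2:]:
    c=bot.calibration(cam);im=bot.grab_frame(cam);cv2.imwrite(f'pics/{n}{cam}.png',im);pickle.dump((c,o),open(f'{n}{cam}.pkl','wb'))
    if cam=='side': cv2.imwrite(f'pics/{n}sidec.png',cv2.resize(im[230:360,260:380],None,fx=4.6,fy=4.6,interpolation=2))
E
python3 snap.py a wrist side
```

```text
Traceback (most recent call last):
  File "snap.py", line 5, in <module>
    o=bot.observe();print(o['clock'],o['position'].round(4),o['tool_rot'].round(4),o['grip_width'].round(4),o['force'].round(2),o['moment'].round(2),o['qpos'].round(2))
                                                                                   ^^^^^^^^^^^^^^^^^^^^^
AttributeError: 'float' object has no attribute 'round'
```

```bash
sed -i "s/o\['grip_width'\].round(4)/round(o['grip_width'],4)/" snap.py; python3 snap.py a wrist side
```

```text
7.95 [0.548  0.1602 0.1673] [-3.1415e+00  1.0000e-04  2.9738e+00] 0.0088 [ 0.57  0.51 -2.1 ] [-0.    0.01  0.04] [-0.51  0.52  0.17  1.81 -0.12  0.82  1.12]
```

View pics/awrist.png

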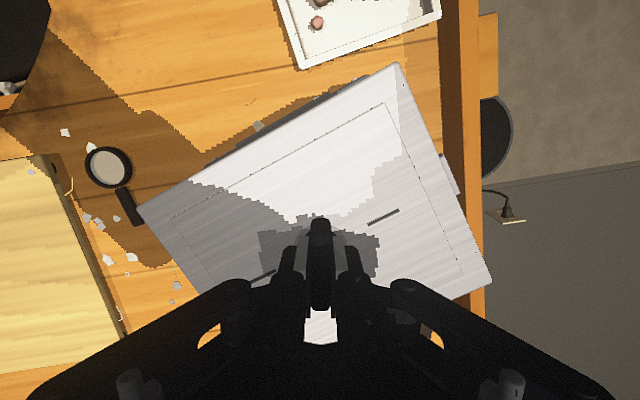

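View pics/asidec.png

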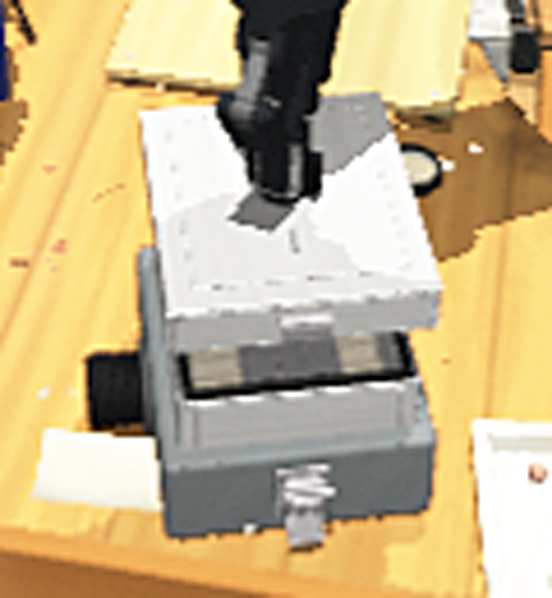

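>>> {"fn": "servo_tool", "kwargs": {"plan": [[0.5,0.4,-8,0,1],[0.5,0.4,-18,0,1],[0.5,0.4,-28,0,1],[0.5,0.4,-35,0,1],[0.5,0.4,-38,0,1],[0.5,0.4,-39,0,1],[0.5,0.4,-40,0,1],[0.5,0.4,-41,0,1],[0.5,0.4,-41.5,0,1],[0.5,0.4,-41.5,0,1]]}}

```text
clock: 8.88
position: [0.5485, 0.1613, 0.126]
tool_rot: [3.141, 0.0, 2.975]
force: [0.7, 0.1, -2.8]
grip_width: 0.0083
```

```bash
python3 snap.py b wrist side
```

```text
8.8833 [0.5485 0.1613 0.126 ] [3.1414e+00 3.0000e-04 2.9747e+00] 0.0083 [ 0.73  0.09 -2.77] [ 0.01 -0.04 -0.01] [-0.5   0.58  0.16  1.84 -0.13  0.73  1.13]
```

View pics/bsidec.png

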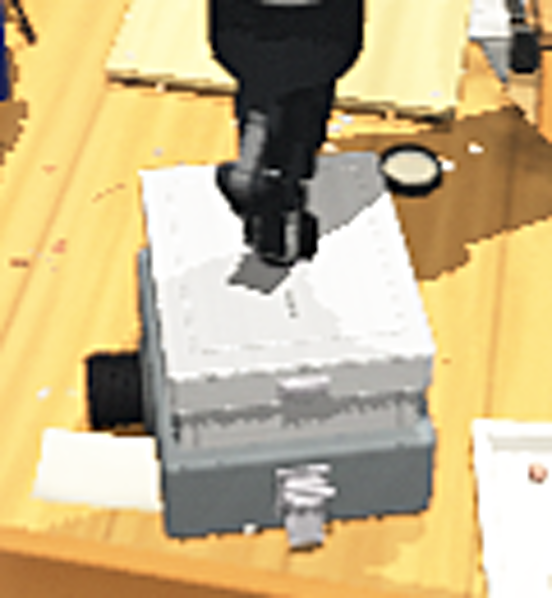

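View pics/bwrist.png

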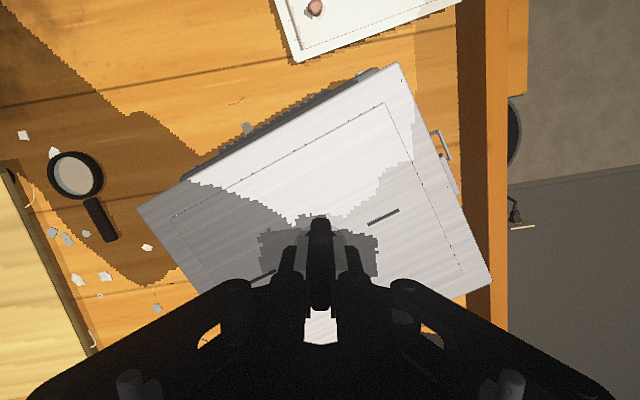

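>>> {"fn": "servo_tool", "kwargs": {"plan": [[0,-0.5,-0.5,0,1],[0,-0.5,-1,0,1],[0,-0.5,-1.5,0,1],[0,-0.5,-2,0,1],[0,-0.5,-2.5,0,1],[0,-0.5,-3,0,1],[0,-0.5,-3.5,0,1],[0,-0.5,-4,0,1],[0,-0.5,-4.5,0,1],[0,-0.5,-5,0,1]]}}

```text
clock: 9.82
position: [0.5484, 0.1608, 0.1208]
tool_rot: [-3.142, 0.0, 2.975]
force: [0.3, 0.1, -2.7]
grip_width: 0.0086
```

```bash
python3 snap.py c
```

```text
9.8167 [0.5484 0.1608 0.1208] [-3.1416  0.      2.9747] 0.0086 [ 0.3   0.07 -2.72] [ 0.03 -0.02  0.04] [-0.5   0.59  0.15  1.84 -0.13  0.72  1.13]
```

>>> {"fn": "servo_tool", "kwargs": {"plan": [[0,0,-1,0,1],[0,0,-2,0,1],[0,0,-3,0,1],[0,0,-3.5,0,1],[0,0,-4,0,1],[0,0,-4,-0.06,1],[0,0,-4,-0.14,1],[0,0,-4,-0.22,1],[0,0,-4,-0.3,1],[0,0,-4,-0.3,1]]}}

```text
clock: 10.65
position: [0.5484, 0.1609, 0.1167]
tool_rot: [-3.141, 0.0, 2.671]
force: [0.4, 0.3, -4.2]
grip_width: 0.0083
```

```bash
python3 snap.py d wrist side
```

```text
10.65 [0.5484 0.1609 0.1167] [-3.1415  0.      2.6709] 0.0083 [ 0.36  0.27 -4.19] [-0.01 -0.01  0.03] [-0.56  0.6   0.24  1.85 -0.2   0.71  0.89]
```

View pics/dwrist.png

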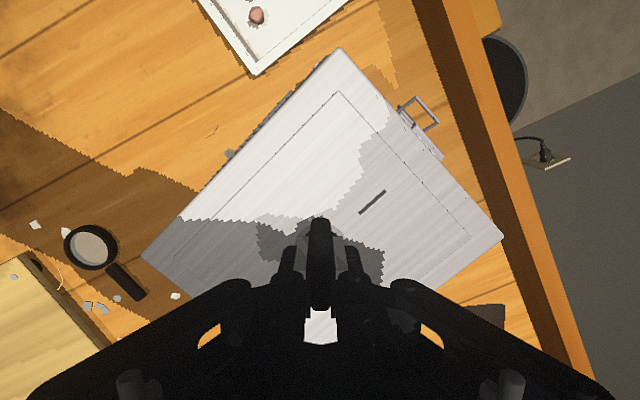

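>>> {"fn": "servo_tool", "kwargs": {"plan": [[0,0,0,-0.08,1],[0,0,0,-0.17,1],[0,0,0,-0.27,1],[0,0,0,-0.37,1],[0,0,0,-0.47,1],[0,0,0,-0.57,1],[0,0,0,-0.66,1],[0,0,0,-0.74,1],[0,0,0,-0.79,1],[0,0,0,-0.79,1]]}}

```text
clock: 11.58
position: [0.5484, 0.161, 0.1167]
tool_rot: [-3.142, 0.0, 1.885]
force: [-0.4, 0.4, -3.5]
grip_width: 0.0086
```

```bash
python3 snap.py e wrist side
```

```text
11.5833 [0.5484 0.161  0.1167] [-3.1415  0.      1.885 ] 0.0086 [-0.43  0.37 -3.47] [-0.04 -0.02 -0.01] [-0.7   0.64  0.45  1.86 -0.4   0.74  0.28]
```

View pics/ewrist.png

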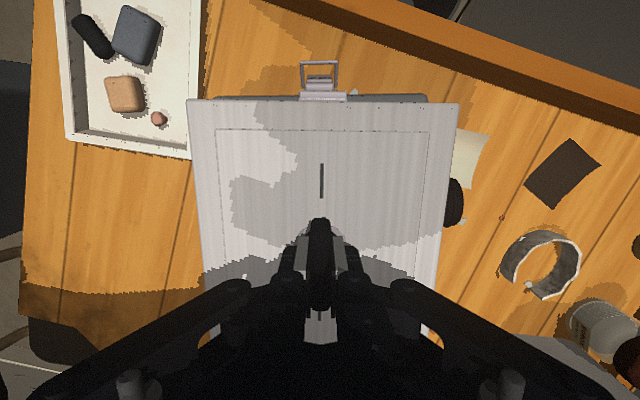

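View pics/esidec.png

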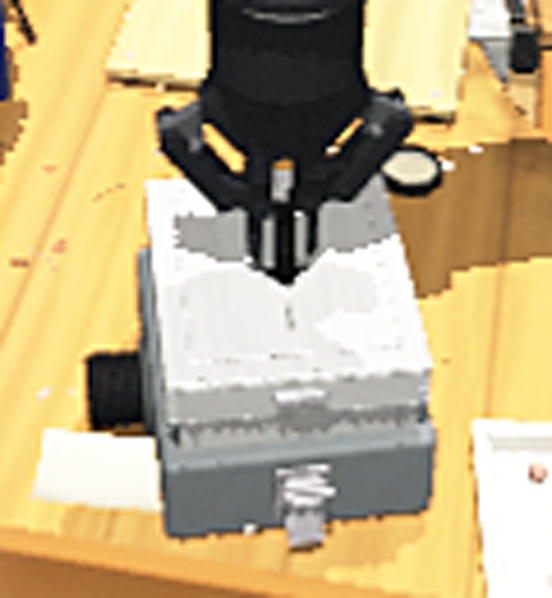

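>>> {"fn": "servo_tool", "kwargs": {"plan": [[0,0,-0.5,0,1],[0,0,-1,0,1],[0,0,-1.5,0,1],[0,0,-2,0,1],[0,0,-2.4,0,1],[0,0,-2.8,0,1],[0,0,-3.2,0,1],[0,0,-3.6,0,1],[0,0,-4,0,1],[0,0,-4,0,1]]}}

```text
clock: 12.52
position: [0.5483, 0.1608, 0.1127]
tool_rot: [-3.141, 0.0, 1.885]
force: [-0.3, 0.2, -4.0]
grip_width: 0.0083
```

```bash
python3 snap.py f
```

```text
12.5167 [0.5483 0.1608 0.1127] [-3.1415  0.      1.8848] 0.0083 [-0.26  0.2  -3.98] [-0.02  0.07  0.04] [-0.7   0.64  0.45  1.86 -0.4   0.73  0.29]
```

>>> {"fn": "servo_tool", "kwargs": {"plan": [[0,0,-1,0,1],[0,0,-2,0,1],[0,0,-3,0,1],[0,0,-4,0,1],[0,0,-5,0,1],[0,0,-6,0,1],[0,0,-6.5,0,1],[0,0,-7,0,1],[0,0,-7.5,0,1],[0,0,-7.5,0,1]], "squeeze": 100}}

```text
clock: 13.35
position: [0.5484, 0.1608, 0.1055]
tool_rot: [3.141, -0.0, 1.885]
force: [-2.5, -0.4, 6.1]
grip_width: 0.0079
```

```bash
python3 snap.py g
```

```text
13.35 [0.5484 0.1608 0.1055] [ 3.1415e+00 -2.0000e-04  1.8847e+00] 0.0079 [-2.49 -0.35  6.13] [-0.13  0.56  0.02] [-0.69  0.65  0.44  1.86 -0.41  0.71  0.29]
```

>>> {"fn": "servo_tool", "kwargs": {"plan": [[0,0,-0.5,0,1],[0,0,-1,0,1],[0,0,-1.4,0,1],[0,0,-1.8,0,1],[0,0,-2.2,0,1],[0,0,-2.6,0,1],[0,0,-2.9,0,1],[0,0,-3.2,0,1],[0,0,-3.5,0,1],[0,0,-3.5,0,1]]}}

```text
clock: 14.18
position: [0.5486, 0.1608, 0.103]
tool_rot: [3.141, -0.001, 1.885]
force: [-9.1, -1.1, 27.6]
grip_width: 0.0078
```

```bash
python3 snap.py i wrist side
```

```text
14.1833 [0.5486 0.1608 0.103 ] [ 3.1409e+00 -8.0000e-04  1.8845e+00] 0.0078 [-9.06 -1.09 27.57] [-0.37  2.04  0.02] [-0.69  0.66  0.44  1.87 -0.41  0.71  0.29]
```

View pics/isidec.png

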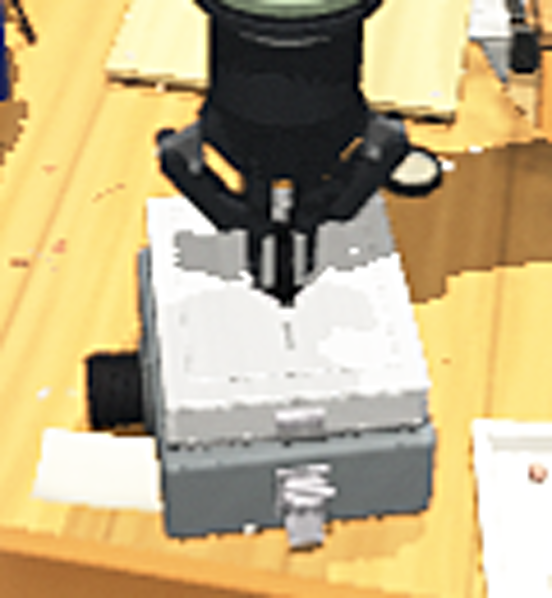

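View pics/iwrist.png

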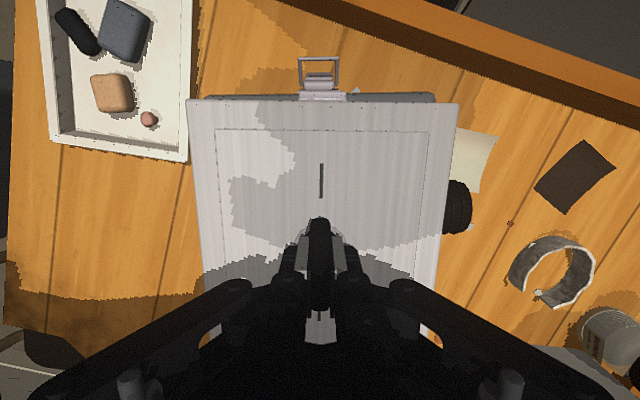

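```bash
python3 - <<'E'
import cv2,pickle,numpy as np
from h import *
for n in 'ei':
    c,o=pickle.load(open(n+'wrist.pkl','rb'));im=cv2.imread(f'pics/{n}wrist.png')
    pe=np.c_[np.nonzero(cv2.Canny(im,50,130))[::-1]].astype(float);Ls=[]
    for a,b in(((188,100),(459,103)),((188,100),(204,277)),((459,103),(439,275)),((321,163),(321,198))):
        a=np.array(a,float);b=np.array(b,float);u=(b-a)/np.linalg.norm(b-a);L=np.linalg.norm(b-a)
        t=(pe-a)@u;d=(pe-a)@np.array([-u[1],u[0]]);s=pe[(abs(d)<3)&(t>.05*L)&(t<.95*L)]
        Ls.append(cv2.fitLine(s.astype(np.float32),cv2.DIST_HUBER,0,.01,.01)[:,0].astype(float))
    X=lambda l,m:l[2:]+np.linalg.solve(np.c_[l[:2],-m[:2]],m[2:]-l[2:])[0]*l[:2]
    A,B=X(Ls[0],Ls[1]),X(Ls[0],Ls[2]);z=o['position'][2]-.0347+.028
    P,Q=onz(c,A,z),onz(c,B,z)
    print(n,A,B,'len',np.linalg.norm(P-Q)*1000,'ang rel tool',np.degrees(np.arctan2(*(Q-P)[:2][::-1])-o['tool_rot'][2]),'abs',np.degrees(np.arctan2(*(Q-P)[:2][::-1])))
    for l in Ls[1:]: 
        p,q=onz(c,l[2:],z),onz(c,l[2:]+l[:2]*20,z);print('  side ang',np.degrees(np.arctan2(*(q-p)[:2][::-1]))%180, 'tool',np.degrees(o['tool_rot'][2]))
    print(onz(c,(A+B)/2,z))
E
```

```text
e [185.03010949  98.9970769 ] [459.8529186  102.75024725] len 128.62632961636183 ang rel tool -90.69254992711117 abs 17.311308896587917
  side ang 107.19597057812186 tool 108.00385882369909
  side ang 107.2607025214048 tool 108.00385882369909
  side ang 101.25575310942239 tool 108.00385882369909
[0.52588435 0.23164363 0.11002557]
i [185.21709046  98.92126422] [459.29623859 102.79836139] len 128.36149738203133 ang rel tool -90.71633633718677 abs 17.257943190591437
  side ang 106.89212985958768 tool 107.97427952777822
  side ang 107.32554163158764 tool 107.97427952777822
  side ang 101.99300939062573 tool 107.97427952777822
[0.52606391 0.23151154 0.09633996]
```

>>> {"fn": "servo_tool", "kwargs": {"plan": [[0,0,-0.2,0,1],[0,0,-0.2,0,1],[0,0,-0.2,0,1],[0,0,-0.2,0,1],[0,0,-0.2,0,1],[0,0,-0.2,0,1],[0,0,-0.2,0,1],[0,0,-0.2,0,1],[0,0,-0.2,0,1],[0,0,-0.2,0,1]]}}

```text
clock: 15.12
position: [0.5486, 0.1608, 0.103]
tool_rot: [3.141, -0.001, 1.884]
force: [-10.5, -2.0, 30.3]
grip_width: 0.008
```

```bash
python3 snap.py j
```

```text
15.1167 [0.5486 0.1608 0.103 ] [ 3.1407e+00 -8.0000e-04  1.8845e+00] 0.008 [-10.52  -2.02  30.32] [-0.49  2.35  0.06] [-0.69  0.66  0.44  1.87 -0.41  0.71  0.29]
```

```bash
python3 -c "
from workcell import bot
print(bot.job_done())"
```

```text
the job is handed in; nothing more can be done
None
```

I put the cover on the filter box, turned the wing onto the marks, and handed the job in at about 15 s with the arm still pressing the cover down. `job_done` gives no verdict, so what follows rests on my own last checks.

I gripped the cover by its wing and lowered the skirt over the frame with no contact force. I turned the wing about 62° clockwise while the cross-bar was still just above the strap. The bar then passed the slot without resistance, and I pressed the cover down.

**Height:** the rim works out to about 68.3 mm above the bench, which is 23.7 mm below frame_mid; fully home is 24 mm. A last 0.2 mm downward command only raised the force from 27.6 to 30.3 N and the cover did not move. I take that as the cover meeting the metal frame.

**Alignment:** the wing is within about 1° of the marks. The cover is about 1.4° off square with the frame. The tool over the cover's middle is within about 0.5 mm of the frame centre I measured. Tool tilt is about 0.001 rad, and the camera showed no slip of the wing in the grip.

**What was not clean:**
- A sideways force of about 10 N built up during the final press; I read it as the arm flexing.
- The cover measured 1–2% too small in the wrist camera.

I could see the cuff and magnifier lying undisturbed in the last pictures. The brush I did not pick out in any picture; I never brought the gripper low on that side except to lift the cover.

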